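# Put the doming punches back in their fitted sockets

### The arm

A 6-joint arm with a two-finger parallel gripper is mounted at the origin on a cart in front of the work surface, level with it; the furniture and walls round the work are solid. World frame = base frame: x ahead of the robot, y to its left, z up, the work surface at z = 0. Lengths are in mm, angles in rad, forces in N, time in s.
With the tool pointing down it reaches from about 350 to 725 mm from the base axis. Payload 6 kg.
Tool frame: the origin (TCP) lies at the very end of the fingers, on their centre line; the grasp point (between the pads) lies behind it (arm.tcp_to_grasp is the z of the grasp point in the tool frame, in mm); z points along the fingers, y is the line along which they close (so a half turn about z gives the same grasp; the last joint's range is limited). The gripper opens to 85 mm and grips with 20 to 120 N. Pads are 22 mm wide; open, the fingers measure 114 mm over their backs; the gripper's body (76 mm by 85 mm) begins 54 mm behind the grasp point. The pads swing forward as they close: fully open they stand 13 mm farther back than shut.
Start: joints at [-0.969, 0.04, 0.085, 0, -1.615, -0.334], TCP at [158.776, -578.588, 231.261] pointing down, gripper open.
Joint ranges: [-2.56, 2.56], [-1.29, 2.01], [-1.08, 1.49], [-3.29, 1.98], [-2.81, -0.18], [-2.99, 2.99]. Speed limits (rad/s): [2.57, 2.57, 3.01, 3.14, 3.14, 3.14].

### API

Orientations are given as a rotation vector (axis times angle).
In Python, from plant import arm gives the robot as it stands. Calls block until the motion is done:
- arm.move_ptp(position, orientation): joint-space move of the TCP to a pose.
- arm.move_linear(position, rotation=None, vel=150, contact_N=None): straight line of the TCP; rotation=None keeps the orientation; vel is the mean speed in mm/s. With contact_N (N) it stops when the force on the tool has changed by that much, and returns True; else False.
- arm.move_joints(angles): joint-space move.
- arm.grip(opening, force=None): finger opening in mm; force is the grip in N (None keeps the last); returns when the fingers have stopped.
- arm.pause(seconds).
- arm.solve_ik(position, orientation): joint angles nearest the present ones, or None.
- arm.get_state(): the state.
- arm.camera(name): name is "scene" or "side" or "wrist"; returns a dict with "image" (400x640x3 uint8, blue, green, red), "depth" (400x640 float32, mm along the optical axis (not along the pixel's ray), 0 where there is no reading), "intrinsics" (3x3 intrinsics, pixels), "dist" ([k1, k2, p1, p2, k3] as OpenCV has them; the pictures are not rectified), "position" and "attitude" of the camera in the world. Camera axes: x right, y up, looking along -z (the intrinsics and any distortion apply to the point x, -y, -z); pixel columns grow to the right and rows downward; lengths in mm; the calibration is good to about 2 mm. A picture is of the moment at which its call begins.
A pose or a line that the arm cannot do raises arm.PlanningError and nothing moves.
- arm.finish_job(): hands the job in; it is judged then, once.
The state is a dict: "time_s": time; "joint_positions": joint angles; "qvel": joint speeds; "joint_torque": joint torques, N m; "position": TCP position; "eef_rot": TCP orientation; "wrist_force": force on the tool from outside, world axes, zero at the start; "wrist_torque": the same for the moment, N m; "finger_gap": finger opening in mm; "gripper_force": force on a finger pad.
Only numpy, scipy, OpenCV 4.12 (cv2) and the standard library are available. Lean on these libraries where they do the work, as an engineer would, in place of code of your own. Each camera call takes 0.05 s, during which the arm holds its last target. There are 200 camera calls.

### The job

The doming punches that were used at the dapping block stand in a row in the dark walnut bench rest, whose holes are all one size. Put each of the four back in the storage stand, ball end up and fully home in the beech socket bored for its size: the colour on the socket's rim is that of the band on the punch. Leave all four standing there.

Things in the scene. Friction and masses are not known exactly. Their poses are not given: they have to be found in the camera images.
- punch_red: Steel doming punch with a red band, 14 mm in diameter, 96 mm tall. Origin: centre of its flat foot (2 mm chamfer); z up its axis, ball end up. Parallel shank 14 mm across from the foot to 68 mm up (painted from 54 mm), then a neck and a 10 mm ball; grip the shank. About 94 g; yaw does not matter.
- punch_yellow: Steel doming punch with a yellow band, 19 mm in diameter, 96 mm tall. Origin: centre of its flat foot (2 mm chamfer); z up its axis, ball end up. Parallel shank 19 mm across from the foot to 68 mm up (painted from 54 mm), then a neck and a 14 mm ball; grip the shank. About 172 g; yaw does not matter.
- punch_blue: Steel doming punch with a blue band, 24 mm in diameter, 96 mm tall. Origin: centre of its flat foot (2 mm chamfer); z up its axis, ball end up. Parallel shank 24 mm across from the foot to 68 mm up (painted from 54 mm), then a neck and a 17 mm ball; grip the shank. About 275 g; yaw does not matter.
- punch_green: Steel doming punch with a green band, 29 mm in diameter, 96 mm tall. Origin: centre of its flat foot (2 mm chamfer); z up its axis, ball end up. Parallel shank 29 mm across from the foot to 68 mm up (painted from 54 mm), then a neck and a 21 mm ball; grip the shank. About 402 g; yaw does not matter.
- socket_red: Turned beech socket with a red painted rim, 54 mm across, fixed in an aluminium channel. Origin: centre of its underside, 7 mm above the bench; z up, y along the row of sockets (58 mm apart). Blind round bore of 17 mm on its axis for the red punch: floor 6 mm above the origin (a seated foot's height), rim at 36 mm, mouth countersunk at 45 degrees to 31 mm.
- socket_yellow: Turned beech socket with a yellow painted rim, 54 mm across, fixed in an aluminium channel. Origin: centre of its underside, 7 mm above the bench; z up, y along the row of sockets (58 mm apart). Blind round bore of 22 mm on its axis for the yellow punch: floor 6 mm above the origin (a seated foot's height), rim at 36 mm, mouth countersunk at 45 degrees to 36 mm.
- socket_blue: Turned beech socket with a blue painted rim, 54 mm across, fixed in an aluminium channel. Origin: centre of its underside, 7 mm above the bench; z up, y along the row of sockets (58 mm apart). Blind round bore of 27 mm on its axis for the blue punch: floor 6 mm above the origin (a seated foot's height), rim at 36 mm, mouth countersunk at 45 degrees to 41 mm.
- socket_green: Turned beech socket with a green painted rim, 54 mm across, fixed in an aluminium channel. Origin: centre of its underside, 7 mm above the bench; z up, y along the row of sockets (58 mm apart). Blind round bore of 32 mm on its axis for the green punch: floor 6 mm above the origin (a seated foot's height), rim at 36 mm, mouth countersunk at 45 degrees to 46 mm.
- rest: Dark walnut bench rest, 72 x 230 mm, 34 mm high, fixed. Origin: centre of its underside; y along the row. Four equal 33 mm holes at y = -78, -26, 26, 78 mm hold the punches at the start: hole floor 14 mm, upper face 34 mm above the origin. (Mind the cabinet's open drawer behind: it overhangs the bench from x = 0.64 m on, y -0.44 to -0.02 m, from 0.40 m up.)
There are look-alikes about, which are no part of the job. What is shaped like the punch_green but pink or purple is not meant.

How it is judged (in metres and radians):
At the end, for the whole second after the job is handed in: Each of the four punches stands in the socket of its own colour, foot on the floor of the bore (within about 4 mm in height and 8 mm sideways), upright within 0.25 rad, released and at rest (horizontal distance between punch_red and socket_red below 0.008 m and z of punch_red in the frame of socket_red between 0.002 and 0.01 m and angle between each of punch_red, punch_yellow, punch_blue, punch_green's own z axis and vertical below 0.25 rad and linear speed of each of punch_red, punch_yellow, punch_blue, punch_green below 0.02 m/s and horizontal distance between punch_yellow and socket_yellow below 0.008 m and z of punch_yellow in the frame of socket_yellow between 0.002 and 0.01 m and horizontal distance between punch_blue and socket_blue below 0.008 m and z of punch_blue in the frame of socket_blue between 0.002 and 0.01 m and horizontal distance between punch_green and socket_green below 0.008 m and z of punch_green in the frame of socket_green between 0.002 and 0.01 m); the robot touches nothing.
It also fails if it takes over 138 s, if anything falls off the work surface, if the arm or the gripper's body presses on something with over 40 N, if the wrist force passes 120 N, or if a joint passes its speed limit or range.

## Working session

There is one attempt and no reset: what is moved stays moved. The work goes in short steps, each a Python script; the robot and the scene stay as the last script left them, time stands still between calls to the robot, and variables do not carry over. Pictures are saved under pics/ and viewed, at most 14 in all, crops included, and the job is handed in when it is done.

```bash
mkdir -p pics; ls
cat > h.py <<'E'
import numpy as np, cv2
from scipy.spatial.transform import Rotation as R
from plant import arm
def att(c):
    a=np.array(c["attitude"],float)
    return a if a.shape==(3,3) else (R.from_rotvec(a) if a.size==3 else R.from_quat(a)).as_matrix()
def cloud(c):
    h,w=c["depth"].shape
    uv=np.stack(np.meshgrid(np.arange(w),np.arange(h)),-1).reshape(-1,1,2).astype(np.float32)
    n=cv2.undistortPoints(uv,np.array(c["intrinsics"],float),np.array(c["dist"],float)).reshape(h,w,2)
    d=c["depth"]
    p=np.stack([n[...,0]*d,-n[...,1]*d,-d],-1)
    return p@att(c).T+np.array(c["position"])
def ray(c,u,v):
    n=cv2.undistortPoints(np.array([[[u,v]]],np.float32),np.array(c["intrinsics"],float),np.array(c["dist"],float)).ravel()
    return np.array(c["position"]),att(c)@np.array([n[0],-n[1],-1])
E
python3 - <<'E'
from h import *
print(arm.get_state(), arm.tcp_to_grasp)
for n in("scene","side","wrist"):
    c=arm.camera(n); cv2.imwrite(f"pics/{n}0.png",c["image"]); print(n,c["position"],c["attitude"],c["dist"],c["intrinsics"],(c["depth"]>0).mean())
    np.savez(f"{n}0.npz",**c)
E
```

```text
pics
{'time_s': 0.0, 'joint_positions': array([-9.69267845e-01,  4.07944954e-02,  8.37992427e-02, -4.58930415e-04,
       -1.61553334e+00, -3.33697945e-01]), 'qvel': array([-1.83285434e-03, -1.60534038e-05,  2.46036062e-03,  5.54298752e-04,
       -1.65592006e-03, -5.56216872e-04]), 'joint_torque': array([ 1.08617438e-03, -3.68193412e+01,  3.47412622e+01,  6.93248883e+00,
       -5.32901584e-03,  4.50699744e-08]), 'position': array([ 158.76468432, -578.25770182,  230.28326075]), 'eef_rot': array([ 4.19432465e-01, -3.11309152e+00, -2.75322463e-03]), 'wrist_force': array([ 0.22395199, -0.3703208 ,  0.94780649]), 'wrist_torque': array([ 0.01993149,  0.00637531, -0.0003408 ]), 'gripper_force': 0.0, 'finger_gap': 85.77231704385261} -18.700000000000003
scene [-186.28760854 -514.5449444   559.89339584] [ 0.93545416 -0.47663356 -0.84216989] [-0.11708192  0.          0.          0.          0.        ] [[426.75897613   0.         317.39257352]
 [  0.         426.75897613 196.6079329 ]
 [  0.           0.           1.        ]] 0.99590234375
side [ 537.17126935 1032.66936921  970.29886883] [0.00418647 1.26244435 2.82937144] [-0.12112188  0.          0.          0.          0.        ] [[518.03296939   0.         324.9992195 ]
 [  0.         518.03296939 199.62607833]
 [  0.           0.           1.        ]] 0.99607421875
wrist [  94.62446961 -595.47768144  372.96997663] [-0.18591795 -0.24588096  1.82510943] [-0.04211192  0.          0.          0.          0.        ] [[354.52653439   0.         320.29567699]
 [  0.         354.52653439 202.80360225]
 [  0.           0.           1.        ]] 0.9959453125
```

View pics/scene0.png

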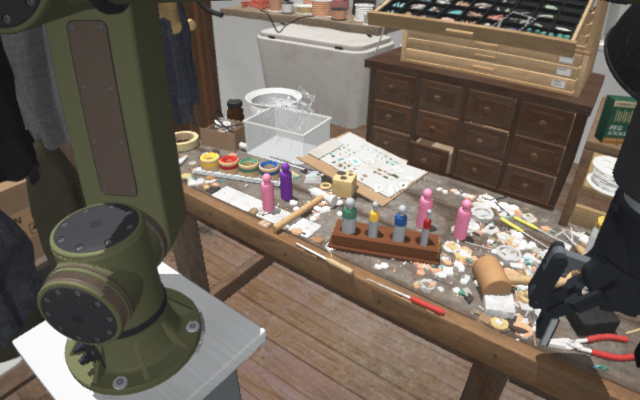

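View pics/side0.png

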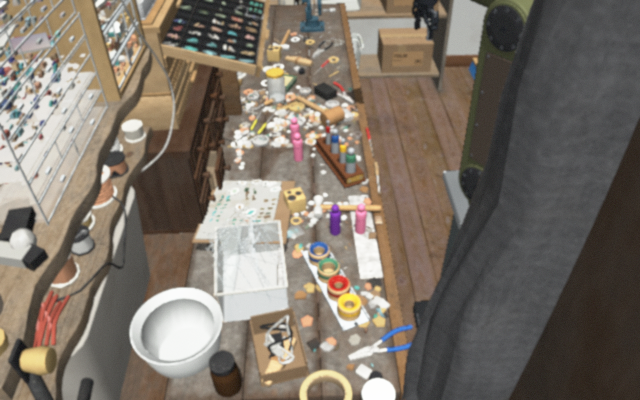

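The scene view shows the rest with green (349,205), yellow (374,208), blue (400,212) and red (425,225) punches. Pink look-alikes stand at (267,190), (427,205) and (464,215), and a purple one at (286,180). The sockets are at yellow (209,159), red (229,160), green (249,163) and blue (269,166). The side view agrees: sockets at blue (319,250), green (328,268), red (339,286) and yellow (348,306), with the rest at (341,162).

Run:
```python
from h import *
for n,L in(("scene",dict(g=(349,205),y=(374,208),b=(400,212),r=(426,224),pk1=(427,205),pk2=(464,212),pk3=(267,190),pu=(286,180),sy=(209,155),sr=(229,156),sg=(249,159),sb=(269,162),yel=(345,180),bowl=(275,100),basket=(290,140))),
 ("side",dict(g=(350,158),y=(343,149),b=(335,141),r=(330,130),pk1=(295,128),pk2=(298,145),pu=(335,215),pk3=(361,215),sb=(319,250),sg=(328,268),sr=(339,286),sy=(348,306),basket=(285,230)))):
    c=np.load(n+"0.npz"); P=cloud(c)
    for k,(u,v) in L.items(): print(n,k,P[v,u].round())
```

```text
scene g [ 422. -143.  100.]
scene y [ 447. -186.   97.]
scene b [ 463. -235.   99.]
scene r [ 483. -284.   80.]
scene pk1 [ 572. -248.   64.]
scene pk2 [ 581. -327.   73.]
scene pk3 [412.  71.  62.]
scene pu [476.  69.  60.]
scene sy [480. 351.  40.]
scene sr [506. 299.  42.]
scene sg [529. 245.  40.]
scene sb [547. 189.  41.]
scene yel [578. -32.  49.]
scene bowl [676. 276. 159.]
scene basket [625. 180.  80.]
side g [ 433. -125.   84.]
side y [ 449. -175.   79.]
side b [ 470. -227.   72.]
side r [ 478. -386.    3.]
side pk1 [ 589. -314.   65.]
side pk2 [ 580. -222.   66.]
side pu [487.  90.  71.]
side pk3 [422.  96.  72.]
side sb [531. 165.  24.]
side sg [511. 217.  16.]
side sr [488. 278.  22.]
side sy [471. 330.  14.]
side basket [615. 103.  37.]
```

```bash
cat >> h.py <<'E'
def rot(yd):  # tool down, closing axis (tool y) along world angle yd (rad)
    y=np.array([np.cos(yd),np.sin(yd),0]); z=np.array([0,0,-1.]); x=np.cross(y,z)
    return R.from_matrix(np.stack([x,y,z],1)).as_rotvec()
def go(p,yd,**k): arm.move_ptp(list(p),rot(yd))
E
python3 - <<'E'
from h import *
s=arm.get_state(); c=np.load("wrist0.npz")
Rt=R.from_rotvec(s["eef_rot"]).as_matrix()
print("cam in tool",Rt.T@(c["position"]-s["position"]),"look",Rt.T@att(c)@[0,0,-1])
print("tool y",Rt[:,1])
a=np.arctan2(.37,.93)
for yd in(a,a+np.pi):
  for p in([453,-205,260],[440,-150,120],[476,-280,120],[538,177,120],[475,345,120],[500,250,260]):
    q=arm.solve_ik(p,rot(yd)); print(yd,p,None if q is None else np.round(q,2))
E
```

```text
cam in tool [  66.37819678    0.65659894 -142.47317736] look [-2.63841927e-01 -4.22729024e-04  9.64565840e-01]
tool y [-0.26459656  0.96435818  0.00139795]
0.3786510916714773 [453, -205, 260] [-0.02 -0.23 -0.11  0.   -1.69 -2.74]
0.3786510916714773 [440, -150, 120] [ 0.11 -0.32 -0.44  0.   -1.45 -2.87]
0.3786510916714773 [476, -280, 120] [-0.17 -0.07 -0.23  0.   -1.41 -2.6 ]
0.3786510916714773 [538, 177, 120] [ 0.67 -0.03 -0.19  0.   -1.41  2.85]
0.3786510916714773 [475, 345, 120] [ 0.97  0.02 -0.14  0.   -1.41  2.55]
0.3786510916714773 [500, 250, 260] [ 0.82 -0.06  0.03  0.   -1.67  2.7 ]
3.5202437452612703 [453, -205, 260] [-0.02 -0.23 -0.11  0.   -1.69  0.4 ]
3.5202437452612703 [440, -150, 120] [ 0.11 -0.32 -0.44  0.   -1.45  0.27]
3.5202437452612703 [476, -280, 120] [-0.17 -0.07 -0.23  0.   -1.41  0.55]
3.5202437452612703 [538, 177, 120] [ 0.67 -0.03 -0.19  0.   -1.41 -0.29]
3.5202437452612703 [475, 345, 120] [ 0.97  0.02 -0.14  0.   -1.41 -0.59]
3.5202437452612703 [500, 250, 260] [ 0.82 -0.06  0.03  0.   -1.67 -0.44]
```

Run:
```python
from h import *
yd=np.arctan2(.37,.93)+np.pi
for n,p in(("r1",[440,-190,260]),("r2",[465,-230,260]),("s1",[510,230,260]),("s2",[500,270,260])):
    go(p,yd); arm.pause(.2); c=arm.camera("wrist"); np.savez(n+".npz",**c); cv2.imwrite(f"pics/{n}.png",c["image"])
print(arm.get_state()["time_s"])
a=[cv2.resize(cv2.imread(f"pics/{n}.png"),(400,250)) for n in("r1","r2","s1","s2")]
cv2.imwrite("pics/m.png",np.vstack([np.hstack(a[:2]),np.hstack(a[2:])]))
```

```text
5.1833
```

View pics/m.png

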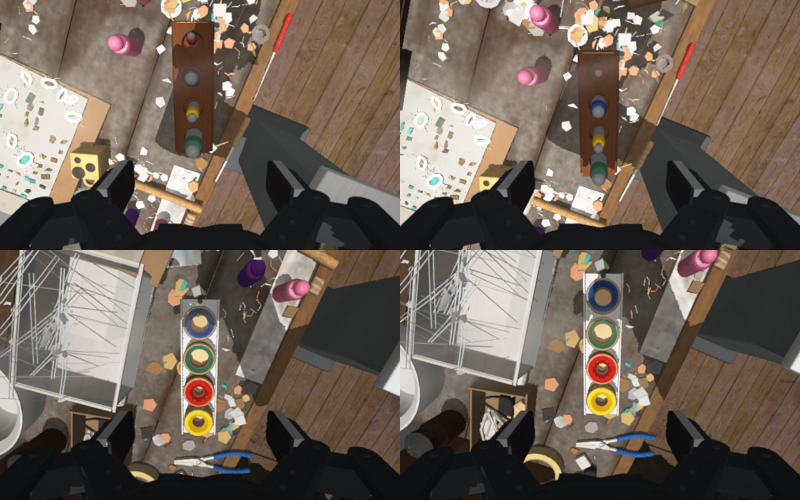

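Run:
```python
from h import *
i=[cv2.resize(np.load(n+".npz")["image"][y:y+240,x:x+150],(375,600),interpolation=cv2.INTER_CUBIC) for n,x,y in(("r1",235,20),("r2",240,60))]
cv2.imwrite("pics/crop.png",np.hstack(i))
ap={'g':(428,-135),'y':(448,-183),'b':(466,-232),'r':(483,-284)}
for n in("r1","r2","scene0","side0"):
    P=cloud(np.load(n+".npz")).reshape(-1,3)
    for k,(x,y) in ap.items():
        Q=P[(np.hypot(P[:,0]-x,P[:,1]-y)<24)&(P[:,2]>40)&(P[:,2]<125)]
        if len(Q)<5: continue
        o=[]
        for lo,hi in((40,60),(60,80),(80,95),(95,125)):
            S=Q[(Q[:,2]>lo)&(Q[:,2]<hi)]
            o.append((len(S),*np.round(((S.min(0)+S.max(0))/2)[:2]))+((round(float(S[:,2].max())),) if len(S) else ()) if len(S) else None)
        print(n,k,o)
```

```text
r1 g [(145, np.float64(432.0), np.float64(-144.0), 60), (153, np.float64(432.0), np.float64(-145.0), 80), (374, np.float64(431.0), np.float64(-139.0), 89), (409, np.float64(431.0), np.float64(-138.0), 111)]
r1 y [(55, np.float64(451.0), np.float64(-189.0), 60), (63, np.float64(451.0), np.float64(-190.0), 80), (191, np.float64(450.0), np.float64(-185.0), 89), (194, np.float64(450.0), np.float64(-185.0), 111)]
r1 b [(2, np.float64(465.0), np.float64(-243.0), 53), (3, np.float64(467.0), np.float64(-244.0), 80), (266, np.float64(470.0), np.float64(-233.0), 89), (327, np.float64(470.0), np.float64(-233.0), 111)]
r1 r [(30, np.float64(487.0), np.float64(-280.0), 60), (29, np.float64(488.0), np.float64(-279.0), 80), (129, np.float64(489.0), np.float64(-282.0), 89), (134, np.float64(489.0), np.float64(-282.0), 111)]
r2 g [(190, np.float64(433.0), np.float64(-143.0), 60), (213, np.float64(433.0), np.float64(-144.0), 80), (379, np.float64(431.0), np.float64(-138.0), 89), (383, np.float64(431.0), np.float64(-138.0), 111)]
r2 y [(93, np.float64(451.0), np.float64(-188.0), 60), (102, np.float64(4
[... 1410 characters left out ...]
432.0), np.float64(-134.0), 95), (40, np.float64(433.0), np.float64(-133.0), 112)]
side0 y [(33, np.float64(452.0), np.float64(-177.0), 59), (39, np.float64(452.0), np.float64(-178.0), 80), (29, np.float64(452.0), np.float64(-181.0), 94), (23, np.float64(452.0), np.float64(-184.0), 114)]
side0 b [(41, np.float64(471.0), np.float64(-226.0), 60), (46, np.float64(471.0), np.float64(-226.0), 79), (41, np.float64(471.0), np.float64(-229.0), 94), (26, np.float64(471.0), np.float64(-231.0), 112)]
side0 r [(25, np.float64(493.0), np.float64(-280.0), 60), (25, np.float64(491.0), np.float64(-280.0), 80), (20, np.float64(491.0), np.float64(-280.0), 92), (13, np.float64(491.0), np.float64(-282.0), 110)]
```

View pics/crop.png

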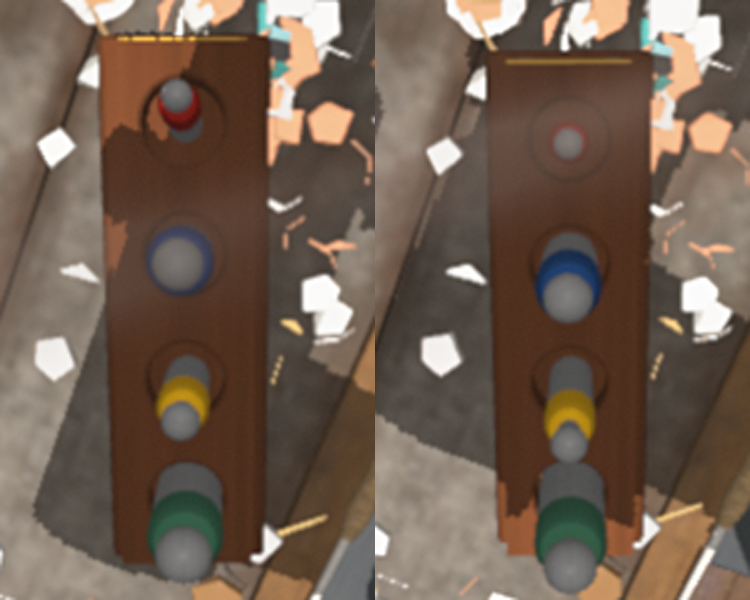

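The crop confirms it. From the top (r1) they are red (180,105), blue (180,260), yellow (183,400) and green (185,525), all steel with the named band colours and all standing upright in the rest. The pink and purple pieces stand outside it. Ball tops measure 111 mm (expected 110), and the spacing is 51.7 mm (expected 52). Sockets next.

Run:
```python
from h import *
from scipy.optimize import least_squares
ap={'b':(538,178),'g':(518,232),'r':(497,285),'y':(476,338)}
for n in("s1","s2","scene0","side0"):
    c=np.load(n+".npz"); P=cloud(c).reshape(-1,3)
    for k,(x,y) in ap.items():
        for _ in range(3):
            d=np.hypot(P[:,0]-x,P[:,1]-y)
            Q=P[(d<30)&(P[:,2]>41)&(P[:,2]<47)]
            if len(Q)<10: break
            (x,y),r=cv2.minEnclosingCircle(Q[:,:2].astype(np.float32))
        d=np.hypot(P[:,0]-x,P[:,1]-y); f=P[(d<5)]
        print(n,k,len(Q),round(x,1),round(y,1),round(r,1),"z",np.median(Q[:,2]).round(1),"floor",np.median(f[:,2]).round(1) if len(f) else None)
P=np.vstack([cloud(np.load(n+".npz")).reshape(-1,3) for n in("s1","scene0")])
for x,y in((537,180),(517,233),(495,287),(474,340)):
    Q=P[(P[:,2]>48)&(P[:,2]<250)&(np.hypot(P[:,0]-x,P[:,1]-y)<75)]; print(x,y,len(Q),Q[::max(1,len(Q)//4)].round())
```

```text
s1 b 1128 532.3 177.8 26.6 z 42.8 floor 13.2
s1 g 716 511.9 231.7 26.8 z 42.3 floor 12.9
s1 r 1288 492.7 282.4 29.8 z 42.9 floor 12.5
s1 y 958 473.0 336.5 29.9 z 42.9 floor None
s2 b 1231 532.3 178.2 26.9 z 42.7 floor 13.0
s2 g 772 512.0 228.4 29.7 z 42.3 floor 12.9
s2 r 1399 492.9 282.9 29.7 z 42.9 floor 13.1
s2 y 1063 472.9 336.9 29.6 z 42.8 floor 12.8
scene0 b 99 531.2 174.6 27.3 z 43.3 floor -757.7
scene0 g 86 509.9 230.1 27.5 z 42.7 floor -758.8
scene0 r 123 490.5 284.6 26.9 z 44.0 floor -762.4
scene0 y 104 468.8 337.4 28.7 z 43.4 floor None
side0 b 119 531.5 180.5 27.8 z 42.9 floor None
side0 g 103 510.3 235.9 28.5 z 42.6 floor None
side0 r 203 495.4 284.8 29.5 z 42.9 floor 26.5
side0 y 178 474.9 337.9 29.7 z 42.5 floor 18.1
537 180 0 []
517 233 0 []
495 287 0 []
474 340 0 []
```

Run:
```python
from h import *
from scipy.optimize import minimize
ri=np.array([20.5,23,15.5,18])
for n in("s1","s2"):
    P=cloud(np.load(n+".npz")).reshape(-1,3)
    Q=P[(P[:,2]>41.5)&(P[:,2]<45)&(P[:,1]>145)&(P[:,1]<370)&(np.abs((P[:,0]-532.3)*.937+(P[:,1]-178)*.349)<32)][:,:2]
    def C(v): return v[:2]+58*np.arange(4)[:,None]*[np.cos(v[2]),np.sin(v[2])]
    def cost(v):
        D=np.linalg.norm(Q[:,None]-C(v),axis=2); i=D.argmin(1); d=D[np.arange(len(Q)),i]
        return np.sum(np.minimum(np.maximum(0,np.maximum(d-27,ri[i]-d)),4)**2)
    r=minimize(cost,[532.3,178,np.arctan2(159,-59.5)],method="Nelder-Mead",options=dict(xatol=1e-3,fatol=1e-3,initial_simplex=[[532.3,178,1.929],[535,178,1.929],[532.3,181,1.929],[532.3,178,1.96]]))
    print(n,len(Q),r.fun,r.x[2],C(r.x).round(1).tolist())
```

```text
s1 3629 1082.0145311786544 1.935780304298168 [[532.4, 177.6], [511.7, 231.8], [491.0, 286.0], [470.3, 340.2]]
s2 3928 1002.40074557204 1.9351075724704536 [[532.2, 177.8], [511.6, 232.0], [490.9, 286.2], [470.2, 340.4]]
```

```bash
cat >> h.py <<'E'
YD=.374+np.pi
PK=dict(g=(431,-138),y=(450.3,-185.5),b=(470,-234),r=(489,-282)); SK=dict(b=(532.3,177.7),g=(511.7,231.9),r=(491,286.1),y=(470.3,340.3))
W=dict(g=29,y=19,b=24,r=14); OFF=-18.7-55
def rep(t):
    s=arm.get_state(); print(t,s["time_s"].__round__(1),s["position"].round(1),"F",s["wrist_force"].round(1),"gap",round(s["finger_gap"],1),"gf",round(s["gripper_force"],1)); return s
def pick(k):
    x,y=PK[k]; go((x,y,150),YD); arm.grip(W[k]+30)
    c=arm.move_linear([x,y,50.3],vel=100,contact_N=12); rep(f"{k} down {c}")
    arm.grip(0,60); rep("gripped"); arm.move_linear([x,y,195],vel=120); rep("lifted")
def place(k,dx=0,dy=0):
    x,y=SK[k]; x+=dx;y+=dy; go((x,y,195),YD); arm.move_linear([x,y,84],vel=120); rep("above")
    c=arm.move_linear([x,y,47],vel=30,contact_N=10); s=rep(f"insert {c}"); return s["position"][2]<53
def release(k):
    s=arm.get_state()["position"]; arm.grip(W[k]+24); arm.move_linear([s[0],s[1],150],vel=150); rep("released")
E
python3 - <<'E'
from h import *
pick('b'); print(place('b'))
E
```

```text
b down False 8.6 [ 470.5 -234.1   51.2] F [-0.2  0.2  0.3] gap 54.3 gf 0.0
gripped 9.0 [ 470.3 -234.2   51.1] F [-1.1 -0.7  2.5] gap 22.2 gf 59.1
lifted 10.4 [ 469.6 -233.8  193.9] F [ 0.1  0.6 -3. ] gap 22.7 gf 58.8
above 13.0 [532.9 177.9  85.1] F [ 0.1  0.1 -2.4] gap 22.8 gf 58.8
insert True 14.0 [532.2 177.6  50.1] F [-0.8  1.2  5.1] gap 22.4 gf 59.5
True
```

Seated at the expected height with little sideways force. Next I release it and do the other three, stopping on any anomaly.

Run:
```python
from h import *
release('b')
for k in 'gry':
    pick(k)
    if arm.get_state()["finger_gap"]<W[k]-5: print("missed"); break
    if not place(k): print("high"); break
    release(k)
```

```text
released 15.2 [531.6 177.5 148.7] F [0.5 0.3 0.4] gap 48.4 gf 0.0
g down False 17.9 [ 431.5 -138.    51.1] F [0.1 0.6 0.1] gap 58.7 gf 0.0
gripped 18.3 [ 431.4 -138.1   51. ] F [0.  0.5 3. ] gap 27.3 gf 59.6
lifted 19.6 [ 430.6 -137.9  194. ] F [ 0.5  0.4 -3.7] gap 27.9 gf 59.2
above 22.1 [512.3 232.2  85.1] F [-1.   0.8 -2.8] gap 27.7 gf 59.2
insert True 23.2 [511.5 231.8  50. ] F [-1.7 -0.1  5. ] gap 28.0 gf 60.1
released 24.4 [511.  231.6 148.7] F [-0.6  0.2 -0.6] gap 53.2 gf 0.0
r down False 27.6 [ 489.5 -282.2   51.2] F [-0.2  0.9  0.3] gap 44.2 gf 0.0
gripped 28.0 [ 489.3 -282.2   51. ] F [-1.2  0.8  2.8] gap 12.5 gf 58.5
lifted 29.4 [ 488.7 -281.8  193.9] F [ 0.3 -0.2 -0.7] gap 12.5 gf 58.4
above 32.5 [491.5 286.4  85.1] F [-0.5 -0.5 -1.1] gap 12.3 gf 58.5
insert True 33.6 [491. 286.  50.] F [-0.9  1.3  3.9] gap 12.3 gf 59.1
released 34.8 [490.4 285.7 148.6] F [ 0.6 -0.7 -0.1] gap 37.9 gf 0.0
y down False 37.9 [ 450.8 -185.6   51.1] F [-0.1 -0.9  0.4] gap 49.1 gf 0.0
gripped 38.3 [ 450.6 -185.7   51. ] F [-0.8 -0.8  2.6] gap 16.9 gf 58.6
lifted 39.6 [ 449.9 -185.4  194. ] F [-0.5 -0.4 -1.9] gap 17.4 gf 58.5
above 42.6 [470.8 340.7  85.1] F [-0.2  0.6 -1.1] gap 17.3 gf 58.5
insert True 43.7 [470.2 340.2  50. ] F [-2.  -0.7  3. ] gap 17.3 gf 59.2
released 44.9 [469.7 339.9 148.6] F [-0.6  0.5  0.6] gap 42.8 gf 0.0
```

Run:
```python
from h import *
go([510,230,260],YD); arm.pause(.3); c=arm.camera("wrist"); P=cloud(c).reshape(-1,3)
cv2.imwrite("pics/end.png",cv2.resize(c["image"][50:320,220:440],(489,600)))
for k,(x,y) in SK.items():
    Q=P[(np.hypot(P[:,0]-x,P[:,1]-y)<20)&(P[:,2]>92)]; print(k,((Q.min(0)+Q.max(0))/2)[:2].round(1),Q[:,2].max().round(1))
```

```text
b [532.1 177.7] 401.5
g [515.7 229.6] 352.8
r [491.3 285.3] 109.8
y [470.2 340.1] 110.0
```

View pics/end.png

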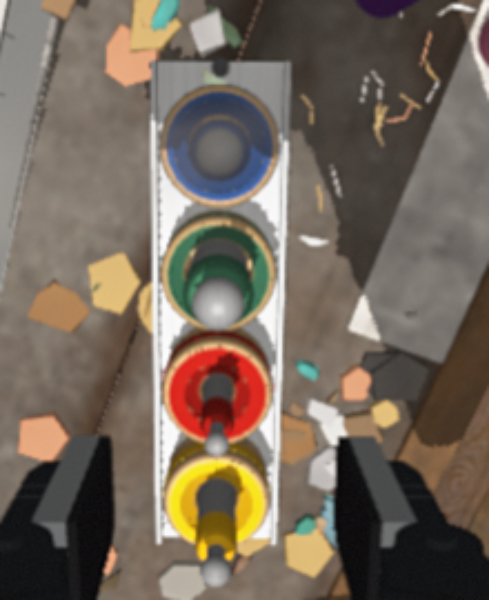

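The picture shows all four punches upright in the sockets of their own colour: blue (218,148), green (218,290), red (217,410) and yellow (216,530). Red and yellow tops measure 110 mm (expected 109). The camera heights for blue and green are spoiled by the gripper in the view, but both bottomed out at the same height as the others.

```bash
python3 -c "
from h import *
print(arm.finish_job())"
```

```text
the job is handed in; nothing more can be done
None
```

All four punches are back in their colour-matched sockets, standing upright and released, and the job was handed in at about 46 s of the 138 s allowed; the hand-in returned no verdict.

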